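# Match the lids to the clay dishes

### The job

Put its own lid on each of the two clay dishes: set each lid down gently so that it sits fully home, level, with its lip inside the dish's mouth. One lid is a spare that fits neither dish: leave it, the dishes and everything else where they stand, upright.

Things in the scene. Friction and masses are not known exactly. Their poses are not given: they have to be found in the camera images.
- round_dish: Open round clay tagine dish, 140 mm across the rim, 112 mm at the foot, 45 mm high, wall 7 mm (mouth 126 mm across), inner floor 8 mm up. Loose, about 0.7 kg, empty. Origin: centre of the underside; z up when upright.
- oval_dish: Open oval clay dish (straight long sides, half-round ends), 150 mm long by 100 mm wide outside, 50 mm high, wall 7 mm (mouth 136 x 86 mm), inner floor 8 mm up. Loose, about 0.7 kg, empty. x axis along its length. Origin: centre of the underside; z up when upright.
- wide_cone_lid: Lid of the round dish: clay cone, steel ring 136 mm across at its lower edge, 105 mm high in all. Stands on a lip 116 mm across, 8 mm high, that goes inside the mouth; ring rests on the rim (its origin then 37 mm above the dish's). On top a cylindrical knob 30 mm across, 73 to 105 mm above the origin; cone 44 mm across below it. About 0.45 kg. Origin: centre of the underside; z up when upright.
- narrow_cone_lid: Spare tagine lid that fits neither dish: same shape, height (105 mm) and knob as the wide one, but the steel ring is only 106 mm across (lip 88 mm). Stays where it stands. About 0.35 kg. Origin: centre of the underside; z up when upright.
- oval_lid: Lid of the oval dish, 147 x 97 mm. Stands on a lip 128 x 78 mm, 8 mm high, that goes inside the mouth; the plate above rests on the rim (its origin then 42 mm above the dish's). Plate top 16 mm up; along its length stands a grip 64 mm long, 16 mm wide, 16 to 48 mm up. Fits either way round. 0.4 kg. x along its length. Origin: centre of the underside; z up when upright.
- ramekin: White ceramic ramekin, 66 mm across, 40 mm high, standing among the dishes; bystander. Origin: centre of the underside; z up when upright.
- spice_jar: Amber glass jar with a steel cap, 48 mm across, 75 mm high, standing among the dishes; bystander. Origin: centre of the underside; z up when upright.
- pinch_bowl: Small wooden bowl, 64 mm across, 35 mm high, standing among the dishes; bystander. Origin: centre of the underside; z up when upright.
- salt_box: White plastic salt box with a hinged grey flap and small knob on top, 110 x 110 mm, 100 mm high (about 150 mm to the knob's top), to the robot's left; fixed bystander. Origin: centre of the underside; z up when upright.
- oil_bottle: Green glass oil bottle, 64 mm across, 190 mm high, to the robot's right; bystander. Origin: centre of the underside; z up when upright.
Things that resemble listed ones, but are neither listed nor needed, are in the scene too. Leave any pink or red look-alike of the oval_lid alone.

How it is judged:
By the outcome, as a careful person would: the job done as asked, in the order asked, and still so for the second after the job is handed in, with the robot touching nothing.
It also fails if it takes over 72 s, if anything falls off the work surface, if the arm or the gripper's body presses on something with over 40 N, if the wrist force passes 120 N, or if a joint passes its speed limit or range.

### The arm

A 7-joint arm with a two-finger parallel gripper is mounted at the origin on the work surface. World frame = base frame: x ahead of the robot, y to its left, z up, the work surface at z = 0. Lengths are in m, angles in rad, forces in N, time in s.
With the tool pointing down it reaches from about 0.425 to 0.875 m from the base axis. Payload 4.7 kg.
Tool frame: the origin (TCP) lies on the centre line of the jaws, within the pads' length; the fingertips stand 14 mm ahead of it and the grasp point (between the pads) lies 5 mm behind it; z points along the fingers, y is the line along which they close (so a half turn about z gives the same grasp; the last joint's range is limited). The gripper opens to 87 mm and grips with 3 to 60 N. Pads are 19 mm wide; open, the fingers measure 117 mm over their backs; the gripper's body (75 mm by 190 mm) begins 51 mm behind the grasp point.
Start: joints at [-1.183, 0.321, -0.07, 1.45, 0.023, 1.371, -0.057], TCP at [0.237, 0.605, 0.213] pointing down, gripper open.
Joint ranges: [-2.86, 2.86], [-0.3, 2.09], [-1.38, 1.24], [0.06, 2.45], [-1.56, 4.7], [0.09, 2.05], [-2.69, 2.69]. Speed limits (rad/s): [2.57, 2.57, 3.14, 3.14, 3.14, 3.14, 3.14].

### API

Orientations are given as a rotation vector (axis times angle).
In Python, from bench import ctrl gives the robot as it stands.
- The arm moves only by the tool send_rows, never from a script. Its argument "steps" is a list of rows, each an object of numbers: "tx", "ty", "tz": the shift along the tool's x, y, z in units of 60 mm (1.0 is 60 mm); "turn": the turn about the tool's z in units of 8 degrees (1.0 is 8 degrees); "grip": the opening, from 0 (shut) to 1 (fully open). A call has 1 to 12 rows; each row shifts and turns the commanded pose from where the row before left it, along the tool's axes as they then stand; what a row does not reach is not made up. A row lasts 1/8 s, in which the tool goes at most 62.5 mm and 10.7 degrees, less where a joint would pass 70% of its speed; a pose out of reach is approached as far as the arm can. A call is refused whole if a number of a shift passes 1 or a number of a turn 1, either way. A call with a gripper value outside its range is refused whole. The fingers move at their own pace and stop on an object; "newtons" is the grip in N (left out, the last holds). Time passes only in rows, so rows that do not move let the fingers close. It gives the time, the measured TCP pose, the force, the opening and the grip force at its end, in the units of the state.
- ctrl.get_state(): the state, without advancing time (a new reading comes with each control period).
- ctrl.get_image(name): name is "scene" or "top" or "wrist"; returns a dict with "pixels" (384x512x3 uint8, red, green, blue), "K" (3x3 intrinsics, pixels), "cam_to_world" (4x4, takes a point from camera to world coordinates); the wrist camera has in their place "T_tool_cam" (4x4, takes a point from camera to tool coordinates, whose origin is the TCP and whose axes are the flange's). Camera axes: x right, y down, z forward; pixel columns grow to the right and rows downward; lengths in m; the calibration is good to about 2 mm. A picture is of the moment at which its call begins: read the wrist's pose just before it. There is no depth.
- ctrl.close_job(): hands the job in; it is judged then, once.
The state is a dict: "time": time; "joint_positions": joint angles; "qd": joint speeds; "joint_torque": joint torques, N m; "position": TCP position; "tool_rot": TCP orientation; "ft_force": force on the tool from outside, world axes, zero at the start; "torque": the same for the moment, N m; "grip_width": opening from 0.0 (shut) to 1.0 (fully open); "grip_force": force on a finger pad.
Only numpy, scipy, OpenCV 4.12 (cv2) and the standard library are available. Lean on these libraries where they do the work, as an engineer would, in place of code of your own. Each camera call takes 0.05 s, during which the arm holds its last target. There are 200 camera calls.

## Working session

There is one attempt and no reset: what is moved stays moved. The work goes in short steps, Python scripts to look and compute and a tool call to move; the robot and the scene stay as the last step left them, time stands still between calls to the robot, and variables do not carry over. Pictures are saved under pics/ and viewed, at most 10 in all, crops included, and the job is handed in when it is done.

Besides the shell and the picture viewer there is one more tool, called as a command line: name --argument value ..., lists and objects as JSON in quotes. send_rows: Moves the arm, as the interface text tells. Its arguments: {"type":"object","properties":{"steps":{"type":"array"},"newtons":{"type":"number"}},"required":["steps"]}

```bash
mkdir -p pics
python3 - <<'E'
from bench import ctrl
import cv2,numpy as np,json
print(ctrl.get_state())
for n in ("top","scene"):
    d=ctrl.get_image(n); p=d["pixels"]
    cv2.imwrite(f"pics/{n}0_raw.png",p[...,::-1])
    cv2.imwrite(f"pics/{n}0.png",cv2.resize(p[...,::-1],(800,600),interpolation=cv2.INTER_CUBIC))
    np.savez(f"{n}.npz",K=d["K"],T=d["cam_to_world"]); print(n,np.round(d["K"],2),np.round(d["cam_to_world"],4))
E
```

```text
{'time': 0.0, 'joint_positions': array([-1.18295051,  0.32179133, -0.07007104,  1.45168017,  0.02261041,
        1.37077388, -0.0568712 ]), 'qd': array([ 0.00047195,  0.00124337,  0.00140951,  0.0006454 , -0.00124714,
        0.00123951, -0.00145122]), 'joint_torque': array([-1.54850368e-04, -4.91295147e+01, -4.04037489e-01, -3.12519872e+01,
       -6.39300956e-02,  4.39324498e-02,  1.81159926e-04]), 'position': array([0.23717099, 0.60457939, 0.21227939]), 'tool_rot': array([-5.83548596e-01, -3.08667891e+00,  2.90757019e-03]), 'ft_force': array([ 0.28939729, -0.57277519,  0.13182829]), 'torque': array([ 0.05388228, -0.02849241,  0.02190449]), 'grip_force': 0.0, 'grip_width': 1.0053649660842623}
top [[374.11   0.   252.33]
 [  0.   374.11 190.48]
 [  0.     0.     1.  ]] [[ 3.0000e-04 -9.8880e-01  1.4940e-01  3.0150e-01]
 [-1.0000e+00  1.0000e-03  8.4000e-03  2.2700e-02]
 [-8.5000e-03 -1.4940e-01 -9.8870e-01  1.1236e+00]
 [ 0.0000e+00  0.0000e+00  0.0000e+00  1.0000e+00]]
scene [[408.36   0.   257.46]
 [  0.   408.36 191.55]
 [  0.     0.     1.  ]] [[-0.7083  0.4307 -0.5592  1.1596]
 [ 0.7058  0.4451 -0.5512  0.7215]
 [ 0.0115 -0.7851 -0.6193  0.8369]
 [ 0.      0.      0.      1.    ]]
```

View pics/top0.png

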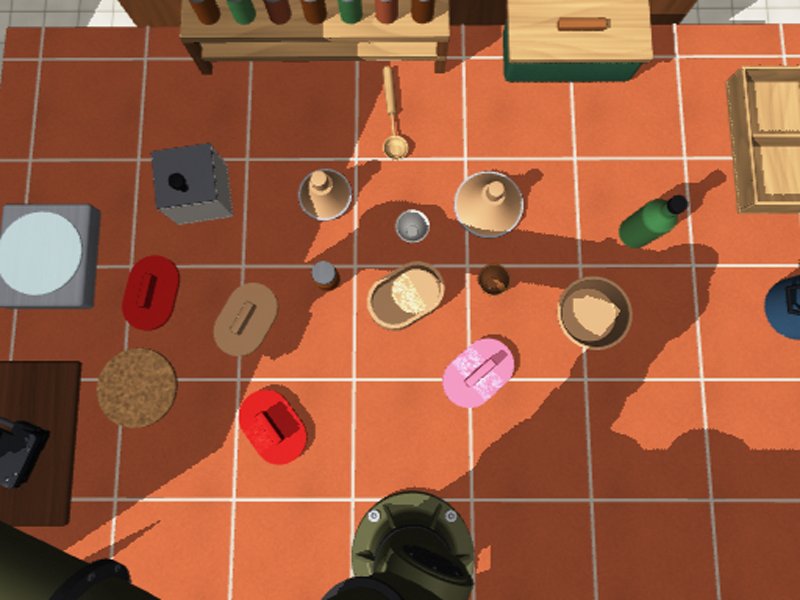

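View pics/scene0.png

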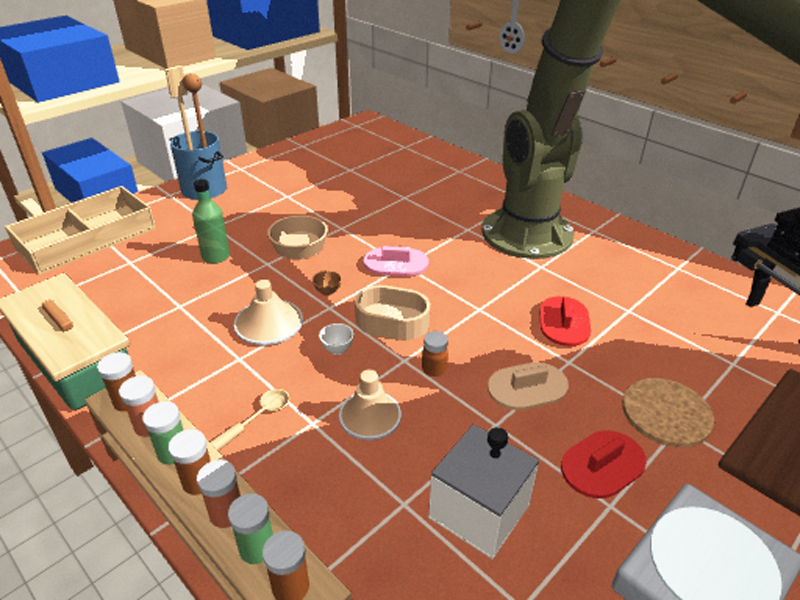

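The top view shows (800-px scale) the tan oval_lid at (245,318), oval_dish (406,296), wide lid (489,204), narrow lid (325,194) and round_dish (595,313). I'll enlarge crops of these for accurate outlines.

Run:
```python
import cv2
p=cv2.imread("pics/top0_raw.png")
cv2.imwrite("pics/cA.png",cv2.resize(p[160:240,130:290],None,fx=5,fy=5,interpolation=cv2.INTER_CUBIC))
cv2.imwrite("pics/cB.png",cv2.resize(p[100:230,285:415],None,fx=4.6,fy=4.6,interpolation=cv2.INTER_CUBIC))
```

```text
(no output)
```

View pics/cA.png

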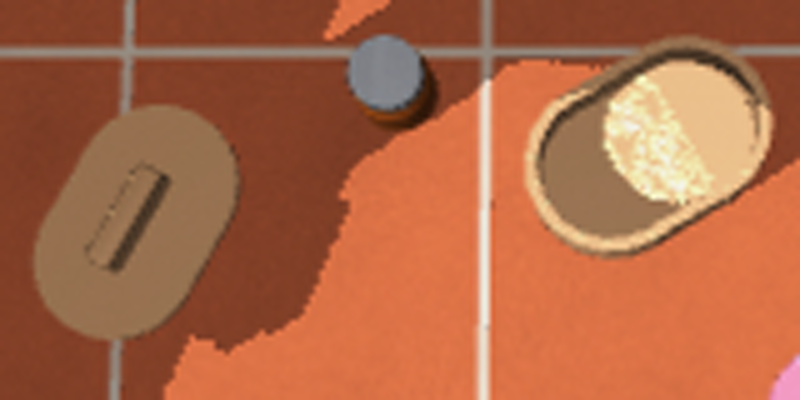

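View pics/cB.png

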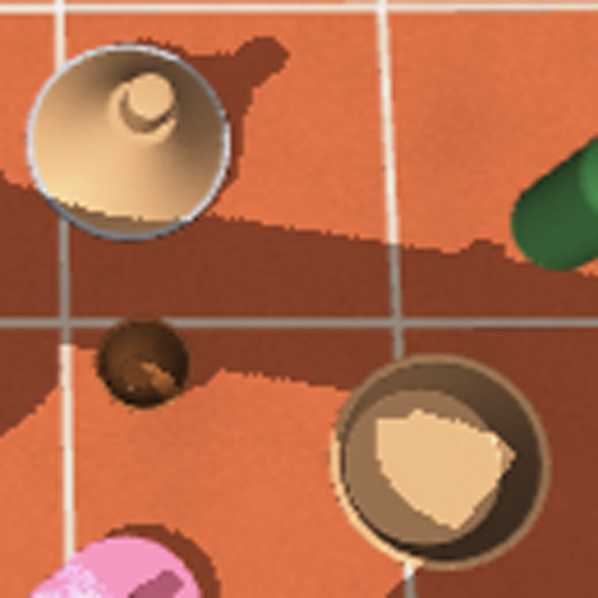

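Crop A shows the oval_lid outline (ends around (158,106) and (115,340)) and the oval_dish rim, (526,165) to (772,125). Crop B shows the wide lid's ring centred near (129,143) and the round_dish rim centred near (441,462). I'll fit the models to these.

```bash
cat > h.py <<'E'
import numpy as np,cv2
from scipy.optimize import least_squares
from scipy.spatial.transform import Rotation as R
cams={n:np.load(f"{n}.npz") for n in("top","scene")}
def ray(uv,z,n="top"):
    c=cams[n];T=c["T"];uv=np.atleast_2d(uv).astype(float)
    d=np.c_[uv,np.ones(len(uv))]@np.linalg.inv(c["K"]).T@T[:3,:3].T
    return T[:3,3]+d*((z-T[2,3])/d[:,2])[:,None]
def proj(P,n):
    c=cams[n];T=c["T"];q=(np.asarray(P)-T[:3,3])@T[:3,:3]@c["K"].T
    return q[:,:2]/q[:,2:]
def stad(L,W,x,y,a,z,N=40):  # outline
    h=(L-W)/2;t=np.linspace(-np.pi/2,np.pi/2,N)
    p=np.r_[np.c_[h+W/2*np.cos(t),W/2*np.sin(t)],np.c_[-h-W/2*np.cos(t),-W/2*np.sin(t)]]
    c,s=np.cos(a),np.sin(a)
    return np.c_[p@np.array([[c,s],[-s,c]])+[x,y],np.full(len(p),z)]
def fit(P,L,W,a0):
    h=(L-W)/2
    def f(q):
        d=P[:,:2]-q[:2];c,s=np.cos(q[2]),np.sin(q[2])
        u=d@[c,s];v=d@[-s,c]
        return np.hypot(u-np.clip(u,-h,h),v)-W/2-q[3]
    r=least_squares(f,[*P[:,:2].mean(0),a0,0],loss="soft_l1",f_scale=.001)
    return r.x,np.sqrt(np.mean(r.fun**2))
E
python3 - <<'E'
from h import *
A=lambda p:np.array(p)/5+[130-.4,160-.4]
B=lambda p:np.array(p)/4.6+[285-.4,100-.4]
lid=A([(158,106),(200,118),(228,148),(240,185),(228,222),(205,262),(180,305),(150,330),(115,340),(75,328),(45,298),(34,258),(45,222),(75,170),(100,130),(125,113)])
dish=A([(690,38),(735,50),(765,82),(772,125),(755,165),(650,242),(610,250),(565,238),(535,205),(526,165),(545,120),(640,53)])
wl=B([(27,143),(231,143),(128,44),(128,241),(57,72),(200,72),(57,213),(200,213)])
rd=B([(332,460),(550,460),(440,354),(440,570)])
S={}
for n,p,z,L,W,a in(("oval_lid",lid,.014,.147,.097,-.6),("oval_dish",dish,.05,.15,.1,-1),("wide",wl,.010,.136,.136,0),("round",rd,.045,.14,.14,0)):
    q,e=fit(ray(p,z),L,W,a);S[n]=q;print(n,np.round(q,4),"deg",np.degrees(q[2]).round(1),"rms",e.round(4))
for n,uv,z in(("knobtop",B([152,97]),.105),("grip_top",A([132,215]),.048),("jar",A([385,73]),.075),("bowl",B([143,363]),.035),("ramekin",np.array([412,226])*.64,.04),("narrow",np.array([325,195])*.64,.01),("bottletop",np.array([678,204])*.64,.19),("saltknob",np.array([179,182])*.64,.15),("pink",np.array([479,373])*.64,.015),("dred",np.array([151,293])*.64,.015)):
    print(n,ray(uv,z)[0].round(4))
def draw(im,n,s):
    for k,L,W,z in(("oval_lid",.147,.097,.014),("oval_dish",.15,.1,.05),("oval_dish",.136,.086,.05),("wide",.136,.136,.01),("wide",.03,.03,.105),("round",.14,.14,.045),("round",.126,.126,.045)):
        q=S[k];cv2.polylines(im,[np.int32(((proj(stad(L,W,*q[:3],z),n)+.5)*s)*8)],True,(255,0,0),1,cv2.LINE_AA,3)
a=cv2.resize(cv2.imread("pics/top0_raw.png"),None,fx=3,fy=3);draw(a,"top",3)
b=cv2.resize(cv2.imread("pics/scene0_raw.png"),None,fx=3,fy=3);draw(b,"scene",3)
cv2.imwrite("pics/ov.png",np.vstack([a[310:690,390:1190],cv2.resize(b[460:860,400:1200],(440,220))[:, :0].reshape(220,0,3) if 0 else np.zeros((1,800,3),np.uint8)]))
cv2.imwrite("pics/ov2.png",b[400:850,380:1180])
E
```

```text
oval_lid [ 4.289e-01  3.174e-01 -4.866e-01 -3.000e-04] deg -27.9 rms 0.0007
oval_dish [ 4.702e-01  1.090e-02 -1.021e+00 -3.000e-04] deg -58.5 rms 0.0012
wide [ 6.568e-01 -1.534e-01 -3.900e-03  3.000e-04] deg -0.2 rms 0.0005
round [ 0.4367 -0.3393  0.0024 -0.0015] deg 0.1 rms 0.0001
knobtop [ 0.6549 -0.1534  0.105 ]
grip_top [0.4287 0.3112 0.048 ]
jar [0.5071 0.1623 0.075 ]
bowl [ 0.5015 -0.1551  0.035 ]
ramekin [ 0.6035 -0.0019  0.04  ]
narrow [0.6755 0.1695 0.01  ]
bottletop [ 0.5981 -0.437   0.19  ]
saltknob [0.6526 0.406  0.15  ]
pink [ 0.3256 -0.1271  0.015 ]
dred [0.4784 0.501  0.015 ]
```

View pics/ov.png

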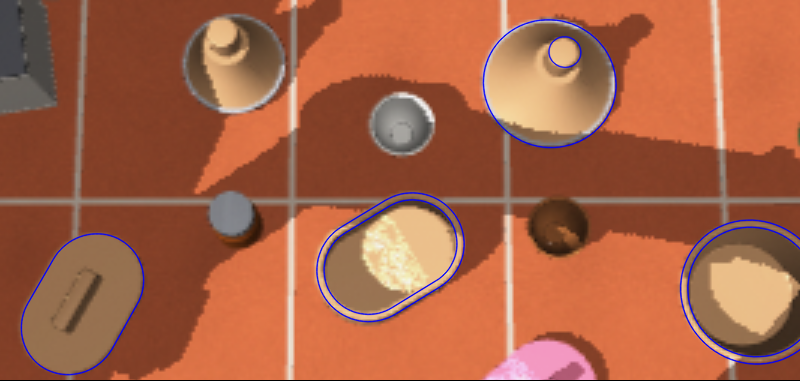

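View pics/ov2.png

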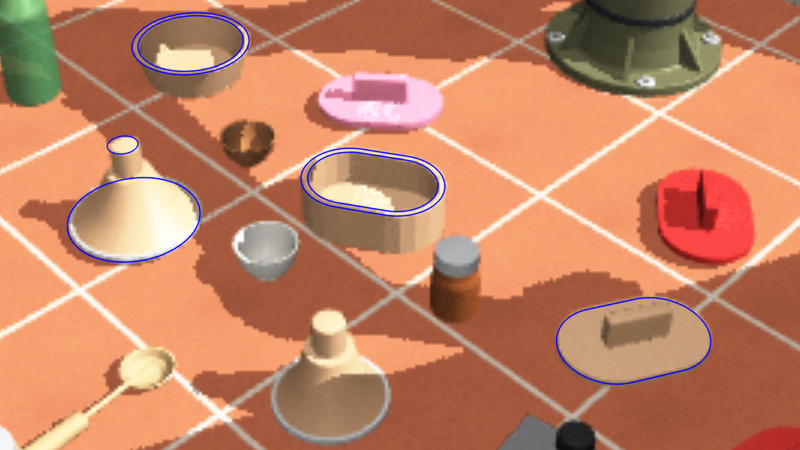

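Overlays match both views: lid and dish outlines, and the wide lid's ring and knob. First move: above the oval lid.

send_rows --steps '[{"tx": -0.8, "ty": -0.55, "grip": 1}, {"tx": -0.8, "ty": -0.55}, {"tx": -0.8, "ty": -0.55}, {"tx": -0.8, "ty": -0.55}, {"tx": -0.8, "ty": -0.55}, {"tx": -0.72, "ty": -0.54}, {"turn": 0.8, "tz": 0.6}, {}, {}]' --newtons 25

```text
validation failed for argument at $.st...
```

```bash
cat > go.py <<'E'
import sys
from h import *
from bench import ctrl
T={"lid":(.4289,.3174,152.1),"odish":(.4702,.0109,121.5),"wide":(.6563,-.1534,121.5),"rdish":(.4367,-.3393,121.5)}
def main(x,y,phi,z):
    s=ctrl.get_state();p=s["position"];M=R.from_rotvec(s["tool_rot"]).as_matrix()
    a=np.degrees(np.arctan2(M[1,0],M[0,0]));tilt=np.degrees(np.arccos(-M[2,2]))
    d=M.T@(np.array([x,y,z])-p)/.06
    print("t",round(s["time"],2),"p",p.round(4),"phi",a.round(2),"tilt",tilt.round(2),"F",s["ft_force"].round(1),"grip",round(s["grip_width"],3),round(s["grip_force"],1),"q7",s["joint_positions"].round(2))
    print("need tx,ty,tz",d.round(3),"turn",round(((a-phi+180)%360-180)/8,3))
if __name__=="__main__":
    x,y,phi=T[sys.argv[1]];dx,dy=map(float,sys.argv[3:5]) if len(sys.argv)>4 else (0,0)
    main(x+dx,y+dy,phi,float(sys.argv[2]))
E
python3 go.py lid 0.034
python3 - <<'E'
from go import *
s=ctrl.get_state();d=ctrl.get_image("wrist");im=np.ascontiguousarray(d["pixels"][...,::-1])
M=R.from_rotvec(s["tool_rot"]).as_matrix();Tt=np.eye(4);Tt[:3,:3]=M;Tt[:3,3]=s["position"]
C=Tt@d["T_tool_cam"];cams["wrist"]=dict(K=d["K"],T=C)
im=cv2.resize(im,(800,600))
for L,W,z in((.147,.097,.016),(.064,.016,.048)):
    cv2.polylines(im,[np.int32((proj(stad(L,W,.4289,.3174,np.radians(-27.9),z),"wrist")+.5)*800/512*8)],True,(255,0,0),1,cv2.LINE_AA,3)
cv2.imwrite("pics/w1.png",im)
E
```

```text
t 0.1 p [0.2372 0.6046 0.2124] phi 158.59 tilt 0.1 F [-0.1 -0.1 -1. ] grip 1.002 0.0 q7 [-1.18  0.32 -0.07  1.45  0.02  1.37 -0.06]
need tx,ty,tz [-4.722 -3.285  2.979] turn 0.811
```

View pics/w1.png

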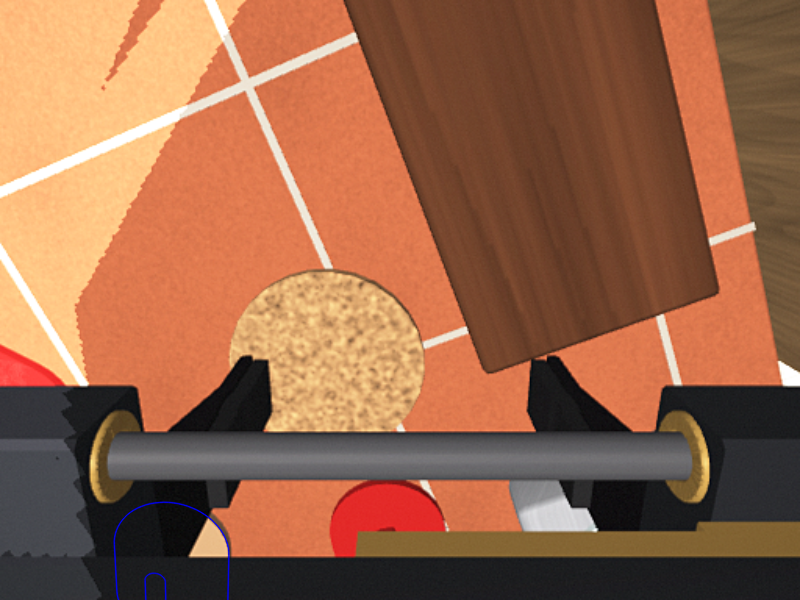

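The move call was rejected (rows probably need every field), so this wrist picture shows only the start pose with the cork mat. I'll resend full rows.

send_rows --steps '[{"tx": -0.8, "ty": -0.55, "tz": 0, "turn": 0, "grip": 1}, {"tx": -0.8, "ty": -0.55, "tz": 0, "turn": 0, "grip": 1}, {"tx": -0.8, "ty": -0.55, "tz": 0, "turn": 0, "grip": 1}, {"tx": -0.8, "ty": -0.55, "tz": 0, "turn": 0, "grip": 1}, {"tx": -0.8, "ty": -0.55, "tz": 0, "turn": 0, "grip": 1}, {"tx": -0.72, "ty": -0.54, "tz": 0, "turn": 0, "grip": 1}, {"tx": 0, "ty": 0, "tz": 0.6, "turn": 0.8, "grip": 1}, {"tx": 0, "ty": 0, "tz": 0, "turn": 0, "grip": 1}, {"tx": 0, "ty": 0, "tz": 0, "turn": 0, "grip": 1}]' --newtons 25

```text
time: 1.27
position: [0.4286, 0.319, 0.1781]
tool_rot: [0.75, 3.051, 0.001]
ft_force: [-0.3, 0.9, 0.8]
grip_width: 0.997
grip_force: 0.0
```

```bash
python3 go.py lid 0.034
```

```text
t 1.27 p [0.4286 0.319  0.1781] phi 152.38 tilt 0.03 F [-0.3  0.9  0.8] grip 0.997 0.0 q7 [-0.82  0.09  0.14  1.79 -0.01  1.25  0.41]
need tx,ty,tz [-0.017 -0.023  2.402] turn 0.035
```

send_rows --steps '[{"tx": -0.02, "ty": -0.02, "tz": 0.6, "turn": 0.03, "grip": 1}, {"tx": 0, "ty": 0, "tz": 0.6, "turn": 0, "grip": 1}, {"tx": 0, "ty": 0, "tz": 0.5, "turn": 0, "grip": 1}, {"tx": 0, "ty": 0, "tz": 0.3, "turn": 0, "grip": 1}, {"tx": 0, "ty": 0, "tz": 0.2, "turn": 0, "grip": 1}, {"tx": 0, "ty": 0, "tz": 0.2, "turn": 0, "grip": 1}, {"tx": 0, "ty": 0, "tz": 0, "turn": 0, "grip": 1}, {"tx": 0, "ty": 0, "tz": 0, "turn": 0, "grip": 1}]' --newtons 25

```text
time: 2.28
position: [0.4299, 0.3167, 0.034]
tool_rot: [0.761, 3.047, 0.002]
ft_force: [-0.4, -0.1, -0.2]
grip_width: 0.995
grip_force: 0.0
```

send_rows --steps '[{"tx": 0, "ty": 0, "tz": 0, "turn": 0, "grip": 0.5}, {"tx": 0, "ty": 0, "tz": 0, "turn": 0, "grip": 0.3}, {"tx": 0, "ty": 0, "tz": 0, "turn": 0, "grip": 0.2}, {"tx": 0, "ty": 0, "tz": 0, "turn": 0, "grip": 0.1}, {"tx": 0, "ty": 0, "tz": 0, "turn": 0, "grip": 0}, {"tx": 0, "ty": 0, "tz": 0, "turn": 0, "grip": 0}, {"tx": 0, "ty": 0, "tz": 0, "turn": 0, "grip": 0}, {"tx": 0, "ty": 0, "tz": 0, "turn": 0, "grip": 0}]' --newtons 25

```text
time: 3.28
position: [0.4296, 0.3166, 0.0335]
tool_rot: [0.762, 3.048, 0.001]
ft_force: [0.6, -0.5, -3.2]
grip_width: 0.174
grip_force: 25.1
```

send_rows --steps '[{"tx": 0, "ty": 0, "tz": -0.2, "turn": 0, "grip": 0}, {"tx": 0, "ty": 0, "tz": -0.4, "turn": 0, "grip": 0}, {"tx": 0, "ty": 0, "tz": -0.6, "turn": 0, "grip": 0}, {"tx": 0, "ty": 0, "tz": -0.6, "turn": 0, "grip": 0}, {"tx": 0, "ty": 0, "tz": -0.6, "turn": 0, "grip": 0}, {"tx": 0, "ty": 0, "tz": -0.3, "turn": 0, "grip": 0}, {"tx": 0, "ty": 0, "tz": 0, "turn": 0.9, "grip": 0}, {"tx": 0, "ty": 0, "tz": 0, "turn": 0.9, "grip": 0}, {"tx": 0, "ty": 0, "tz": 0, "turn": 0.9, "grip": 0}, {"tx": 0, "ty": 0, "tz": 0, "turn": 0.9, "grip": 0}, {"tx": 0, "ty": 0, "tz": 0, "turn": 0.2, "grip": 0}, {"tx": 0, "ty": 0, "tz": 0, "turn": 0, "grip": 0}]' --newtons 25

```text
time: 4.78
position: [0.4291, 0.316, 0.1948]
tool_rot: [-1.532, -2.743, 0.002]
ft_force: [-0.6, -0.7, -5.3]
grip_width: 0.179
grip_force: 25.0
```

```bash
python3 go.py odish 0.0765
```

```text
t 4.78 p [0.4291 0.316  0.1948] phi 121.64 tilt 0.07 F [-0.6 -0.7 -5.3] grip 0.179 25.0 q7 [-0.84  0.08  0.17  1.77 -0.01  1.29 -0.12]
need tx,ty,tz [-4.689 -2.082  1.975] turn 0.017
```

send_rows --steps '[{"tx": -0.4, "ty": -0.18, "tz": 0, "turn": 0.02, "grip": 0}, {"tx": -0.7, "ty": -0.31, "tz": 0, "turn": 0, "grip": 0}, {"tx": -0.8, "ty": -0.35, "tz": 0, "turn": 0, "grip": 0}, {"tx": -0.8, "ty": -0.35, "tz": 0, "turn": 0, "grip": 0}, {"tx": -0.8, "ty": -0.35, "tz": 0, "turn": 0, "grip": 0}, {"tx": -0.7, "ty": -0.31, "tz": 0, "turn": 0, "grip": 0}, {"tx": -0.49, "ty": -0.23, "tz": 0, "turn": 0, "grip": 0}, {"tx": 0, "ty": 0, "tz": 0.7, "turn": 0, "grip": 0}, {"tx": 0, "ty": 0, "tz": 0.5, "turn": 0, "grip": 0}, {"tx": 0, "ty": 0, "tz": 0, "turn": 0, "grip": 0}, {"tx": 0, "ty": 0, "tz": 0, "turn": 0, "grip": 0}]' --newtons 25

```text
time: 6.15
position: [0.4703, 0.0108, 0.1247]
tool_rot: [1.537, 2.738, 0.002]
ft_force: [0.8, -0.5, -3.9]
grip_width: 0.178
grip_force: 25.0
```

```bash
python3 go.py odish 0.0765
python3 - <<'E'
from go import *
s=ctrl.get_state();x,y,z=s["position"]
ims=[]
M=R.from_rotvec(s["tool_rot"]).as_matrix();a=np.arctan2(M[1,0],M[0,0])
for n,c in(("top",(225,150,75,75)),("scene",(190,130,100,75))):
    im=ctrl.get_image(n)["pixels"][...,::-1];k=5
    b=cv2.resize(im,None,fx=k,fy=k,interpolation=cv2.INTER_CUBIC)
    for L,W,zz,X,Y,A,col in((.15,.1,.05,.4702,.0109,np.radians(-58.5),(255,0,0)),(.147,.097,z-.0335+.016,x,y,a,(0,255,0))):
        cv2.polylines(b,[np.int32((proj(stad(L,W,X,Y,A,zz),n)+.5)*k*8)],True,col,1,cv2.LINE_AA,3)
    u,v=proj([[.47,.01,.08]],n)[0]*k;u=int(u);v=int(v)
    ims.append(b[v-300:v+300,u-200:u+200])
cv2.imwrite("pics/pl1.png",np.hstack(ims))
E
```

```text
t 6.15 p [0.4703 0.0108 0.1247] phi 121.39 tilt 0.11 F [ 0.8 -0.5 -3.9] grip 0.178 25.0 q7 [-0.55 -0.01  0.47  2.01  0.    1.14  0.47]
need tx,ty,tz [ 0.003 -0.003  0.803] turn -0.014
```

View pics/pl1.png

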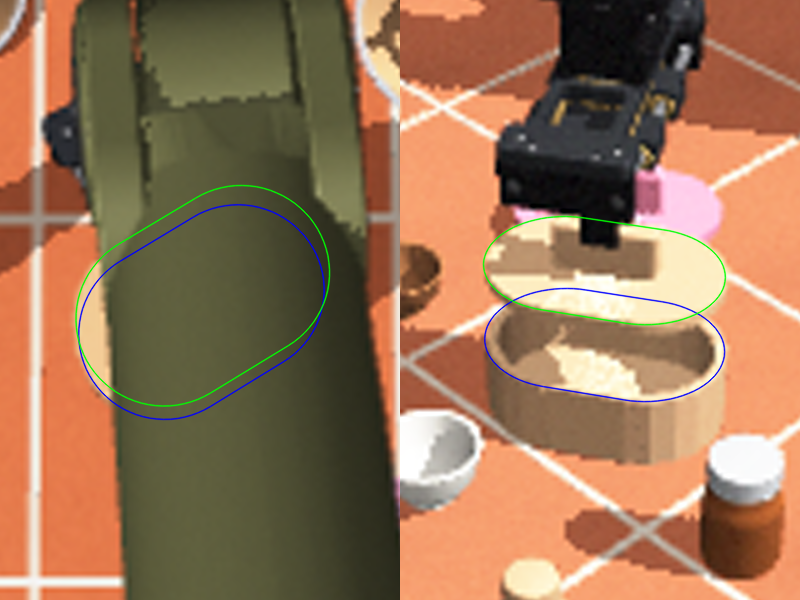

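The held lid matches its predicted outline and sits directly above the dish rim. Lowering it gently.

send_rows --steps '[{"tx": 0, "ty": 0, "tz": 0.3, "turn": 0, "grip": 0}, {"tx": 0, "ty": 0, "tz": 0.2, "turn": 0, "grip": 0}, {"tx": 0, "ty": 0, "tz": 0.1, "turn": 0, "grip": 0}, {"tx": 0, "ty": 0, "tz": 0.05, "turn": 0, "grip": 0}, {"tx": 0, "ty": 0, "tz": 0.05, "turn": 0, "grip": 0}, {"tx": 0, "ty": 0, "tz": 0.05, "turn": 0, "grip": 0}, {"tx": 0, "ty": 0, "tz": 0.04, "turn": 0, "grip": 0}, {"tx": 0, "ty": 0, "tz": 0, "turn": 0, "grip": 0}, {"tx": 0, "ty": 0, "tz": 0, "turn": 0, "grip": 0}]' --newtons 25

```text
time: 7.38
position: [0.4696, 0.0111, 0.0761]
tool_rot: [1.538, 2.739, 0.0]
ft_force: [-0.1, -0.2, -5.8]
grip_width: 0.178
grip_force: 25.0
```

send_rows --steps '[{"tx": 0, "ty": 0, "tz": 0.01, "turn": 0, "grip": 0}, {"tx": 0, "ty": 0, "tz": 0.01, "turn": 0, "grip": 0}, {"tx": 0, "ty": 0, "tz": 0, "turn": 0, "grip": 0}, {"tx": 0, "ty": 0, "tz": 0, "turn": 0, "grip": 0}]' --newtons 25

```text
time: 7.88
position: [0.4697, 0.0112, 0.0753]
tool_rot: [1.538, 2.739, 0.001]
ft_force: [-2.7, -0.4, 4.5]
grip_width: 0.177
grip_force: 25.0
```

send_rows --steps '[{"tx": 0, "ty": 0, "tz": 0, "turn": 0, "grip": 0.25}, {"tx": 0, "ty": 0, "tz": 0, "turn": 0, "grip": 0.4}, {"tx": 0, "ty": 0, "tz": 0, "turn": 0, "grip": 0.55}, {"tx": 0, "ty": 0, "tz": 0, "turn": 0, "grip": 0.7}, {"tx": 0, "ty": 0, "tz": -0.3, "turn": 0, "grip": 0.7}, {"tx": 0, "ty": 0, "tz": -0.7, "turn": 0, "grip": 0.8}, {"tx": 0, "ty": 0, "tz": -0.9, "turn": 0, "grip": 0.9}, {"tx": 0, "ty": 0, "tz": -0.6, "turn": 0, "grip": 0.9}, {"tx": 0, "ty": 0, "tz": 0, "turn": 0, "grip": 0.9}]' --newtons 25

```text
time: 9.0
position: [0.4716, 0.0113, 0.2279]
tool_rot: [1.536, 2.735, 0.007]
ft_force: [-0.1, -0.1, 0.1]
grip_width: 0.886
grip_force: 0.0
```

```bash
python3 go.py wide 0.091
```

```text
t 9.0 p [0.4716 0.0113 0.2279] phi 121.38 tilt 0.37 F [-0.1 -0.1  0.1] grip 0.886 0.0 q7 [-0.56 -0.1   0.46  1.87  0.04  1.35  0.43]
need tx,ty,tz [-3.943  1.184  2.296] turn -0.015
```

send_rows --steps '[{"tx": -0.66, "ty": 0.2, "tz": 0, "turn": 0, "grip": 0.9}, {"tx": -0.66, "ty": 0.2, "tz": 0, "turn": 0, "grip": 0.9}, {"tx": -0.66, "ty": 0.2, "tz": 0, "turn": 0, "grip": 0.9}, {"tx": -0.66, "ty": 0.2, "tz": 0, "turn": 0, "grip": 0.9}, {"tx": -0.66, "ty": 0.2, "tz": 0, "turn": 0, "grip": 0.9}, {"tx": -0.64, "ty": 0.18, "tz": 0, "turn": 0, "grip": 0.9}, {"tx": 0, "ty": 0, "tz": 0.8, "turn": 0, "grip": 0.9}, {"tx": 0, "ty": 0, "tz": 0, "turn": 0, "grip": 0.9}, {"tx": 0, "ty": 0, "tz": 0, "turn": 0, "grip": 0.9}]' --newtons 25

```text
time: 10.12
position: [0.6531, -0.1534, 0.1772]
tool_rot: [-1.537, -2.74, -0.0]
ft_force: [1.1, 0.0, 0.9]
grip_width: 0.905
grip_force: 0.0
```

```bash
python3 go.py wide 0.091
python3 - <<'E'
from go import *
s=ctrl.get_state();n="scene"
im=ctrl.get_image(n)["pixels"][...,::-1];k=4
b=cv2.resize(im,None,fx=k,fy=k,interpolation=cv2.INTER_CUBIC)
for L,W,zz,X,Y,A,col in((.147,.097,.058,.4702,.0109,np.radians(-58.5),(0,255,0)),(.15,.1,.05,.4702,.0109,np.radians(-58.5),(255,0,0)),(.03,.03,.105,.6563,-.1534,0,(255,0,0))):
    cv2.polylines(b,[np.int32((proj(stad(L,W,X,Y,A,zz),n)+.5)*k*8)],True,col,1,cv2.LINE_AA,3)
u,v=proj([[.55,-.07,.08]],n)[0]*k;u=int(u);v=int(v)
cv2.imwrite("pics/pl2.png",b[v-300:v+300,u-300:u+340])
E
```

```text
t 10.12 p [ 0.6531 -0.1534  0.1772] phi 121.42 tilt 0.01 F [1.1 0.  0.9] grip 0.905 0.0 q7 [-0.27  0.43  0.62  1.46 -0.25  1.33  0.92]
need tx,ty,tz [-0.029  0.046  1.436] turn -0.01
```

View pics/pl2.png

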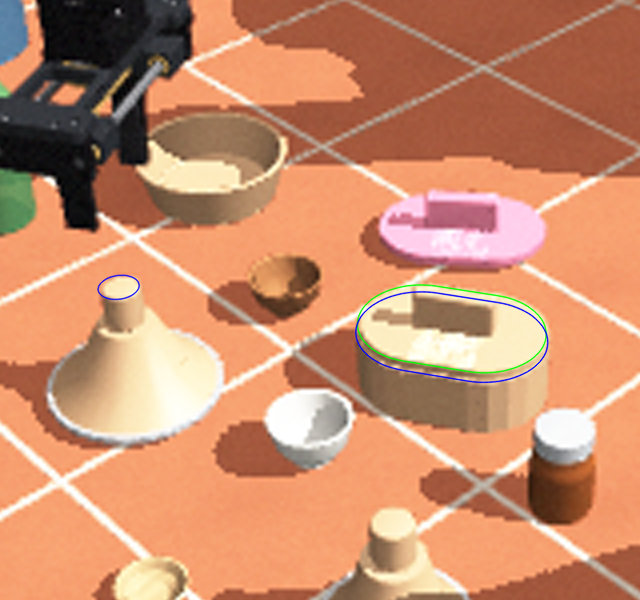

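The oval lid sits level and seated at (452,335), and the wide lid's knob at (120,288) matches the estimate to about 2 mm. Descending onto the knob.

send_rows --steps '[{"tx": -0.02, "ty": 0.04, "tz": 0.4, "turn": 0, "grip": 0.9}, {"tx": 0, "ty": 0, "tz": 0.4, "turn": 0, "grip": 0.9}, {"tx": 0, "ty": 0, "tz": 0.3, "turn": 0, "grip": 0.9}, {"tx": 0, "ty": 0, "tz": 0.2, "turn": 0, "grip": 0.9}, {"tx": 0, "ty": 0, "tz": 0.13, "turn": 0, "grip": 0.9}, {"tx": 0, "ty": 0, "tz": 0, "turn": 0, "grip": 0.9}, {"tx": 0, "ty": 0, "tz": 0, "turn": 0, "grip": 0.9}]' --newtons 25

```text
time: 11.05
position: [0.6562, -0.1538, 0.0917]
tool_rot: [1.537, 2.738, 0.001]
ft_force: [-0.0, -0.6, -0.8]
grip_width: 0.899
grip_force: 0.0
```

```bash
python3 go.py wide 0.091
```

```text
t 11.05 p [ 0.6562 -0.1538  0.0917] phi 121.38 tilt 0.07 F [-0.  -0.6 -0.8] grip 0.899 0.0 q7 [-0.25  0.5   0.6   1.55 -0.3   1.18  0.95]
need tx,ty,tz [0.005 0.004 0.012] turn -0.015
```

send_rows --steps '[{"tx": 0, "ty": 0, "tz": 0, "turn": 0, "grip": 0.6}, {"tx": 0, "ty": 0, "tz": 0, "turn": 0, "grip": 0.45}, {"tx": 0, "ty": 0, "tz": 0, "turn": 0, "grip": 0.35}, {"tx": 0, "ty": 0, "tz": 0, "turn": 0, "grip": 0.25}, {"tx": 0, "ty": 0, "tz": 0, "turn": 0, "grip": 0.15}, {"tx": 0, "ty": 0, "tz": 0, "turn": 0, "grip": 0.15}, {"tx": 0, "ty": 0, "tz": 0, "turn": 0, "grip": 0.15}]' --newtons 30

```text
time: 11.92
position: [0.6565, -0.1531, 0.0911]
tool_rot: [1.537, 2.739, 0.002]
ft_force: [3.0, 2.0, -0.6]
grip_width: 0.322
grip_force: 30.0
```

send_rows --steps '[{"tx": 0, "ty": 0, "tz": -0.2, "turn": 0, "grip": 0.15}, {"tx": 0, "ty": 0, "tz": -0.4, "turn": 0, "grip": 0.15}, {"tx": 0, "ty": 0, "tz": -0.6, "turn": 0, "grip": 0.15}, {"tx": 0, "ty": 0, "tz": -0.6, "turn": 0, "grip": 0.15}, {"tx": 0, "ty": 0, "tz": -0.4, "turn": 0, "grip": 0.15}, {"tx": 0, "ty": 0, "tz": 0, "turn": 0, "grip": 0.15}, {"tx": 0, "ty": 0, "tz": 0, "turn": 0, "grip": 0.15}]' --newtons 30

```text
time: 12.8
position: [0.6546, -0.1535, 0.2212]
tool_rot: [-1.537, -2.737, 0.002]
ft_force: [0.2, -0.6, -5.3]
grip_width: 0.325
grip_force: 30.0
```

```bash
python3 go.py rdish 0.1281
```

```text
t 12.8 p [ 0.6546 -0.1535  0.2212] phi 121.37 tilt 0.17 F [ 0.2 -0.6 -5.3] grip 0.325 30.0 q7 [-0.27  0.41  0.63  1.4  -0.24  1.41  0.91]
need tx,ty,tz [-0.756 -4.709  1.562] turn -0.017
```

send_rows --steps '[{"tx": -0.06, "ty": -0.4, "tz": 0, "turn": 0, "grip": 0.15}, {"tx": -0.12, "ty": -0.7, "tz": 0, "turn": 0, "grip": 0.15}, {"tx": -0.12, "ty": -0.8, "tz": 0, "turn": 0, "grip": 0.15}, {"tx": -0.12, "ty": -0.8, "tz": 0, "turn": 0, "grip": 0.15}, {"tx": -0.12, "ty": -0.8, "tz": 0, "turn": 0, "grip": 0.15}, {"tx": -0.12, "ty": -0.7, "tz": 0, "turn": 0, "grip": 0.15}, {"tx": -0.1, "ty": -0.5, "tz": 0, "turn": 0, "grip": 0.15}, {"tx": 0, "ty": 0, "tz": 0, "turn": 0, "grip": 0.15}, {"tx": 0, "ty": 0, "tz": 0.5, "turn": 0, "grip": 0.15}, {"tx": 0, "ty": 0, "tz": 0.3, "turn": 0, "grip": 0.15}, {"tx": 0, "ty": 0, "tz": 0, "turn": 0, "grip": 0.15}, {"tx": 0, "ty": 0, "tz": 0, "turn": 0, "grip": 0.15}]' --newtons 30

```text
time: 14.3
position: [0.4393, -0.3395, 0.1754]
tool_rot: [1.537, 2.739, -0.0]
ft_force: [0.5, -0.2, -5.6]
grip_width: 0.325
grip_force: 30.0
```

```bash
python3 go.py rdish 0.1281
python3 - <<'E'
from go import *
s=ctrl.get_state();x,y,z=s["position"];ims=[]
for n in("scene","top"):
    b=cv2.resize(ctrl.get_image(n)["pixels"][...,::-1],None,fx=5,fy=5,interpolation=cv2.INTER_CUBIC)
    for W,zz,X,Y,col in((.14,.045,.4367,-.3393,(255,0,0)),(.126,.045,.4367,-.3393,(255,0,0)),(.136,z-.0911+.01,x,y,(0,255,0))):
        cv2.polylines(b,[np.int32((proj(stad(W,W,X,Y,0,zz),n)+.5)*5*8)],True,col,1,cv2.LINE_AA,3)
    u,v=proj([[.437,-.339,.08]],n)[0]*5;u=max(int(u),200);v=int(v)
    ims.append(b[v-240:v+240,u-200:u+200])
cv2.imwrite("pics/pl3.png",np.hstack(ims))
E
```

```text
t 14.3 p [ 0.4393 -0.3395  0.1754] phi 121.41 tilt 0.04 F [ 0.5 -0.2 -5.6] grip 0.325 30.0 q7 [-0.09  0.17  0.78  1.77 -0.12  1.26  1.27]
need tx,ty,tz [ 0.025 -0.035  0.788] turn -0.012
```

View pics/pl3.png

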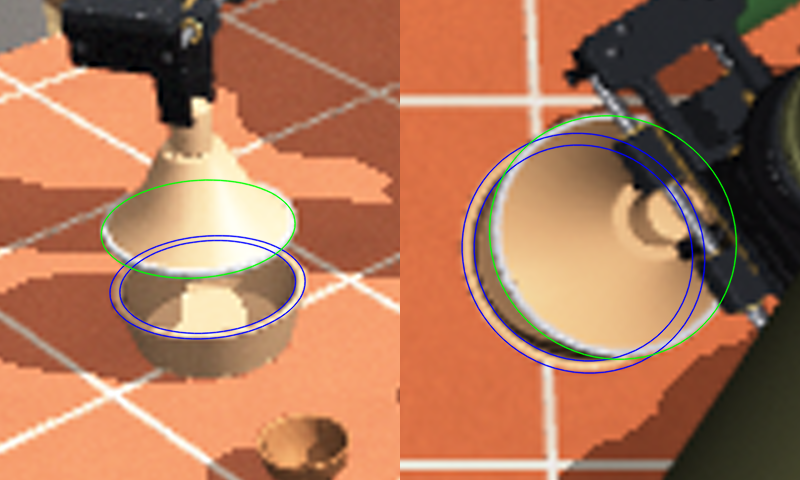

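The lid hangs over the round dish at roughly the right spot. In the top view its left edge may sit about 5 px (a few mm) to the right of the prediction, so I'll check that numerically.

Run:
```python
from go import *
s=ctrl.get_state();x,y,z=s["position"]
for n in("top","scene"):
    im=cv2.resize(ctrl.get_image(n)["pixels"],None,fx=4,fy=4,interpolation=cv2.INTER_CUBIC).astype(float)
    for nm,W,zz,X,Y,A in(("lid",.136,z-.0911+.009,x,y,range(0,360,15)),("dish",.14,.045,.4367,-.3393,range(0,360,15))):
        rs=np.arange(-.009,.0091,.0005);print(n,nm,end=" ")
        for a in A:
            t=np.radians(a);P=np.c_[X+(W/2+rs)*np.cos(t),Y+(W/2+rs)*np.sin(t),np.full(len(rs),zz)]
            q=np.float32((proj(P,n)+.5)*4-.5)
            pr=np.dstack([cv2.remap(im[...,c].astype(np.float32),q[:,:1],q[:,1:],1) for c in range(3)])[:,0]
            g=np.abs(pr[2:]-pr[:-2]).sum(1);k=g.argmax();sat=(pr.max(1)-pr.min(1))
            print(f"{a}:{rs[k+1]*1e3:.1f}({g[k]:.0f},{sat[max(k-2,0)]:.0f}>{sat[min(k+4,len(rs)-1)]:.0f})",end=" ")
        print()
```

```text
top lid 0:-3.0(152,66>6) 15:-0.5(153,8>51) 30:-4.0(87,68>4) 45:-5.0(84,92>5) 60:-1.5(103,16>24) 75:5.5(109,53>104) 90:-1.5(87,4>26) 105:-1.5(77,7>37) 120:-1.0(100,15>41) 135:-1.0(98,14>40) 150:0.0(148,8>30) 165:0.0(170,4>19) 180:4.0(67,103>153) 195:0.0(73,20>138) 210:0.0(86,9>136) 225:0.0(86,8>138) 240:-8.5(67,31>3) 255:-8.0(9,6>7) 270:-7.0(36,4>2) 285:-8.0(52,53>6) 300:-5.5(12,4>1) 315:-8.5(53,40>1) 330:-3.0(48,63>8) 345:3.0(83,32>92) 
top dish 0:8.0(129,10>35) 15:-2.0(80,77>3) 30:-8.0(73,85>6) 45:-8.5(102,8>32) 60:-6.0(103,52>92) 75:-5.0(107,55>99) 90:-6.0(120,48>100) 105:-6.0(116,55>103) 120:-6.5(112,54>94) 135:-7.0(134,31>89) 150:-6.0(142,50>97) 165:-6.5(110,53>90) 180:-7.0(176,33>103) 195:-1.5(68,106>154) 210:-1.0(79,12>139) 225:5.0(78,18>140) 240:6.0(50,70>3) 255:3.5(62,45>5) 270:8.5(93,60>37) 285:-0.5(71,7>4) 300:-8.0(105,4>6) 315:8.5(29,6>40) 330:-3.5(20,4>7) 345:8.5(38,63>48) 
scene lid 0:-7.0(62,15>21) 15:-8.5(63,7>2) 30:-7.5(34,9>1) 45:-5.0(41,15>6) 60:-3.5(34,4>9) 75:-0.5(37,4>24) 90:-0.5(56,5>14) 105:5.5(47,63>68) 120:1.0(77,3>46) 135:2.5(113,11>83) 150:3.0(135,4>95) 165:5.0(77,34>82) 180:7.5(43,43>117) 195:7.0(23,87>113) 210:-0.5(3,45>49) 225:0.5(3,60>57) 240:1.0(4,86>88) 255:-4.0(9,75>71) 270:3.0(56,42>47) 285:6.5(20,65>95) 300:6.0(30,80>45) 315:-0.5(32,49>92) 330:-3.5(114,13>53) 345:-5.5(92,11>7) 
scene dish 0:-1.0(42,72>65) 15:2.0(32,68>53) 30:0.5(45,87>70) 45:-1.0(62,66>64) 60:1.5(53,67>67) 75:2.0(42,61>70) 90:-5.0(50,90>84) 105:-4.0(117,61>48) 120:-5.0(109,55>58) 135:-5.5(108,55>69) 150:-5.0(112,61>60) 165:0.0(97,86>97) 180:0.0(61,32>63) 195:5.5(3,29>34) 210:8.5(1,16>18) 225:-2.5(1,41>38) 240:0.0(2,69>69) 255:8.5(5,87>88) 270:7.5(7,88>87) 285:8.5(37,6>9) 300:-8.5(35,68>80) 315:-8.0(48,60>74) 330:-8.5(66,56>77) 345:-7.5(42,56>76)
```

The top and scene estimates put the lid and dish within about 1–2 mm of each other, against a 5 mm clearance. I'll apply a small correction and lower.

send_rows --steps '[{"tx": 0.04, "ty": -0.03, "tz": 0, "turn": 0, "grip": 0.15}, {"tx": 0, "ty": 0, "tz": 0.3, "turn": 0, "grip": 0.15}, {"tx": 0, "ty": 0, "tz": 0.2, "turn": 0, "grip": 0.15}, {"tx": 0, "ty": 0, "tz": 0.1, "turn": 0, "grip": 0.15}, {"tx": 0, "ty": 0, "tz": 0.05, "turn": 0, "grip": 0.15}, {"tx": 0, "ty": 0, "tz": 0.04, "turn": 0, "grip": 0.15}, {"tx": 0, "ty": 0, "tz": 0.03, "turn": 0, "grip": 0.15}, {"tx": 0, "ty": 0, "tz": 0.03, "turn": 0, "grip": 0.15}, {"tx": 0, "ty": 0, "tz": 0, "turn": 0, "grip": 0.15}, {"tx": 0, "ty": 0, "tz": 0, "turn": 0, "grip": 0.15}]' --newtons 30

```text
time: 15.75
position: [0.4361, -0.3383, 0.1301]
tool_rot: [1.538, 2.739, 0.0]
ft_force: [-0.7, -0.1, -4.4]
grip_width: 0.325
grip_force: 30.0
```

```bash
python3 go.py rdish 0.1281
```

```text
t 15.75 p [ 0.4361 -0.3383  0.1301] phi 121.38 tilt 0.02 F [-0.7 -0.1 -4.4] grip 0.325 30.0 q7 [-0.07  0.21  0.77  1.83 -0.16  1.17  1.3 ]
need tx,ty,tz [-0.02   0.001  0.033] turn -0.014
```

send_rows --steps '[{"tx": 0, "ty": 0, "tz": 0.015, "turn": 0, "grip": 0.15}, {"tx": 0, "ty": 0, "tz": 0.015, "turn": 0, "grip": 0.15}, {"tx": 0, "ty": 0, "tz": 0, "turn": 0, "grip": 0.15}, {"tx": 0, "ty": 0, "tz": 0, "turn": 0, "grip": 0.15}]' --newtons 30

```text
time: 16.25
position: [0.4361, -0.3383, 0.1282]
tool_rot: [1.538, 2.739, 0.0]
ft_force: [0.0, 0.6, -4.4]
grip_width: 0.326
grip_force: 30.0
```

send_rows --steps '[{"tx": 0, "ty": 0, "tz": 0.01, "turn": 0, "grip": 0.15}, {"tx": 0, "ty": 0, "tz": 0, "turn": 0, "grip": 0.15}, {"tx": 0, "ty": 0, "tz": 0, "turn": 0, "grip": 0.15}]' --newtons 30

```text
time: 16.62
position: [0.4363, -0.3386, 0.1279]
tool_rot: [1.537, 2.739, -0.0]
ft_force: [-0.2, -1.0, -1.8]
grip_width: 0.323
grip_force: 30.0
```

Light contact at the expected seating height, so I'll release and retreat.

send_rows --steps '[{"tx": 0, "ty": 0, "tz": 0, "turn": 0, "grip": 0.4}, {"tx": 0, "ty": 0, "tz": 0, "turn": 0, "grip": 0.5}, {"tx": 0, "ty": 0, "tz": 0, "turn": 0, "grip": 0.65}, {"tx": 0, "ty": 0, "tz": 0, "turn": 0, "grip": 0.75}, {"tx": 0, "ty": 0, "tz": -0.3, "turn": 0, "grip": 0.75}, {"tx": 0, "ty": 0, "tz": -0.6, "turn": 0, "grip": 0.75}, {"tx": 0, "ty": 0, "tz": -0.8, "turn": 0, "grip": 0.75}, {"tx": 0, "ty": 0, "tz": -0.6, "turn": 0, "grip": 0.75}, {"tx": 0, "ty": 0, "tz": 0, "turn": 0, "grip": 0.75}]' --newtons 30

```text
time: 17.75
position: [0.4374, -0.3398, 0.2699]
tool_rot: [1.535, 2.733, 0.001]
ft_force: [0.4, 0.3, -0.4]
grip_width: 0.747
grip_force: 0.0
```

Run:
```python
from go import *
ctrl_s=ctrl.get_state();print(ctrl_s["position"],ctrl_s["ft_force"])
n="scene";im=cv2.resize(ctrl.get_image(n)["pixels"],None,fx=4,fy=4,interpolation=cv2.INTER_CUBIC).astype(np.float32)
# ring bottom (near) edge and knob height checks: find silver ring/knob edges in scene
for nm,W,zz,X,Y in(("ring",.136,.046,.4361,-.3384),("knobtop",.03,.142,.4361,-.3384)):
    rs=np.arange(-.007,.0071,.0005);print(nm,end=" ")
    for a in range(0,360,20):
        t=np.radians(a);P=np.c_[X+(W/2+rs)*np.cos(t),Y+(W/2+rs)*np.sin(t),np.full(len(rs),zz)]
        q=np.float32((proj(P,n)+.5)*4-.5)
        pr=np.dstack([cv2.remap(im[...,c],q[:,:1],q[:,1:],1) for c in range(3)])[:,0]
        g=np.abs(pr[2:]-pr[:-2]).sum(1);k=g.argmax();print(f"{a}:{rs[k+1]*1e3:.1f}({g[k]:.0f})",end=" ")
    print()
```

```text
[ 0.43736383 -0.33983688  0.2699361 ] [ 0.3881008   0.27901266 -0.39611012]
ring 0:-6.5(82) 20:-6.5(44) 40:3.5(40) 60:5.0(44) 80:5.0(62) 100:4.5(51) 120:-0.5(61) 140:3.0(66) 160:4.0(95) 180:6.5(44) 200:5.5(52) 220:-6.5(1) 240:4.5(5) 260:-4.5(6) 280:1.0(33) 300:-3.0(35) 320:-6.0(79) 340:-5.0(75) 
knobtop 0:2.5(64) 20:-1.0(51) 40:0.5(45) 60:2.0(35) 80:5.0(43) 100:2.0(22) 120:4.0(44) 140:2.0(34) 160:4.5(32) 180:-1.5(28) 200:-0.0(23) 220:-3.5(28) 240:-3.0(24) 260:-4.0(26) 280:-4.0(32) 300:-4.5(36) 320:-5.0(48) 340:-4.0(54)
```

```bash
python3 -c "
from bench import ctrl
print(ctrl.close_job())"
```

```text
the job is handed in; nothing more can be done
None
```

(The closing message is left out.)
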